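Work the jammed wedge out of a bonding clamp

ROBOT

A 6-joint arm with a two-finger parallel gripper is mounted at the origin on a cart in front of the work surface, level with it; the furniture and walls round the work are solid. World frame = base frame: x ahead of the robot, y to its left, z up, the work surface at z = 0. Lengths are in m, angles in rad, forces in N, time in s.
With the tool pointing down it reaches from about 0.35 to 0.925 m from the base axis. Payload 6.4 kg.
Tool frame: the origin (TCP) lies between the finger pads; the fingertips stand 25 mm ahead of it and the grasp point (between the pads) lies 6 mm ahead of it; z points along the fingers, y is the line along which they close (so a half turn about z gives the same grasp; the last joint's range is limited). The gripper opens to 94 mm and grips with 3 to 60 N. Pads are 16 mm wide; open, the fingers measure 119 mm over their backs; the gripper's body (75 mm by 177 mm) begins 78 mm behind the grasp point.
Start: joints at [-1.45, 0.245, 1.558, -0, 1.339, -0.174], TCP at [0.189, -0.622, 0.23] pointing down, gripper open.
Joint ranges: [-3.13, 3.13], [-1.02, 2.26], [0.13, 2.54], [-0.95, 4.09], [0.21, 2.88], [-2.74, 2.74]. Speed limits (rad/s): [2.57, 2.57, 3.14, 3.14, 3.14, 3.14].

INTERFACE

Orientations are given as a unit quaternion [x, y, z, w].
In Python, from rig import sensors, optics, workorder gives the robot as it stands.
- The arm moves only by the tool step_arm, never from a script. Its arguments are lists of equal length, an entry for each row: "xyz": the shift along the tool's x, y, z in mm, a list of three; "delta_rot": the turn, a rotation vector about the tool's x, y, z in rad, a list of three. A call has 1 to 8 rows; each row is the pose to reach, as a shift and turn from the pose commanded when the call began, along the tool's axes at that moment; what a row does not reach only later rows make up. A row lasts 1/8 s, in which the tool goes at most 62.5 mm and 10.7 degrees, less where a joint would pass 70% of its speed; a pose out of reach is approached as far as the arm can. A call with a gripper value outside its range is refused whole. "grip" is the finger opening in mm, from 0 to 94, set as the call begins (left out, the last holds). The fingers move at their own pace and stop on an object; the grip force is fixed at half the most. Time passes only in rows, so rows that repeat a pose let the fingers close. It gives the time, the measured TCP pose, the force, the opening and the grip force at its end, in the units of the state.
- sensors.state(): the state, without advancing time (a new reading comes with each control period).
- optics.snapshot(name): name is "scene" or "side" or "wrist"; returns (picture, depth): 384x512x3 uint8, red, green, blue; 384x512 float32, m along the optical axis (not along the pixel's ray), 0 where there is no reading.
- optics.camera_params(name): a dict with "K" (3x3 intrinsics, pixels), "cam_to_world" (4x4, takes a point from camera to world coordinates). Camera axes: x right, y down, z forward; pixel columns grow to the right and rows downward; lengths in m; the calibration is good to about 2 mm. A picture is of the moment at which its call begins: read the wrist's pose just before it. camera_params takes no time and is no camera call; for the wrist camera it gives the pose at the moment of the call.
- workorder.hand_in(): hands the job in; it is judged then, once.
The state is a dict: "t": time; "qpos": joint angles; "qd": joint speeds; "joint_torque": joint torques, N m; "ee_pos": TCP position; "tcp_rot": TCP orientation; "contact_force": force on the tool from outside, world axes, zero at the start; "ft_torque": the same for the moment, N m; "gripper_width": finger opening in m; "gripper_force": force on a finger pad.
Only numpy, scipy, OpenCV 4.12 (cv2) and the standard library are available. Lean on these libraries where they do the work, as an engineer would, in place of code of your own. Each camera call takes 0.05 s, during which the arm holds its last target. There are 200 camera calls.

TASK

The sprung plate of the small bonding clamp is propped open by a tightly jammed wooden wedge. Take the wedge by its pin and work it loose with small pulls to alternating sides until it slides free and the plate comes down on the glued coupon; a straight pull only drags the clamp along, and the clamp must stay in its place. Then lay the wedge flat on the worktop, pin up, well clear of the clamp (a good hand's breadth), without knocking over or shoving the things around.

Things in the scene. Friction and masses are not known exactly. Their poses are not given: they have to be found in the camera images.
- clamp: Bonding clamp standing loose on four rubber feet, 2.7 kg: base 120x120 mm, its top face 14 mm above the worktop; four corner posts (tops 76 mm up) with springs; sprung plate 108x112x8 mm between them. Origin: centre of underside. x axis points from the mouth (front edge, x = -60 mm) to the back, z up. The wedge leaves along -x. Pulled with 13 to 20 N the clamp slides on the worktop.
- mouth (a point): Middle of the front edge of the clamp's base, at the level of the base's top face (14 mm above the worktop). Two low guide strips behind it leave the wedge 6 mm of play either side, so that it can swing about 10 degrees each way about the studs.
- studs (a point): Top of the anvil pad (16 mm above the worktop, 25 mm in front of the clamp's centre), midway under the plate's two studs, which press the wedge on it with about 35 N, falling to 13 N after some 21 mm of withdrawal, then nothing. Pulled straight, the jammed wedge needs 25 to 45 N; while swung from side to side at the pin (a few N, 9 mm each way) it comes out under a light pull, some 2 mm a swing.
- wedge: Wooden wedge 125 mm long, 30 wide, about 0.1 kg; 7 mm thick at the tip, rising over 78 mm to 20 mm, level from there to the tail. Origin: middle of its flat underside; x points from tail to thin tip, z up. At the start its underside is 16 mm above the worktop, its tail is 60 mm out of the clamp's mouth, its tip 30 mm past the studs. It is loose after 30 mm and clear of the base after 70 mm of withdrawal.
- pin_top (a point): Centre of the top of the upright steel pin on the wedge's tail (at x = -48.5 mm of the wedge), 58 mm above the wedge's underside (74 mm above the worktop at the start). Round the pin sits a steel sleeve, 16 mm across, from 22 to 58 mm above the underside: take the wedge by it. The sleeve turns freely on the pin, so the wedge can swing while the sleeve is held fast.
- plate (a joint): Position of the clamp plate, in m, growing as it comes down: 0 to 0.001 with the wedge jammed, 0.0035 when it rests on the glued coupon with the wedge out.
- lens_can: Bystander: upright round canister with black cap, 38 mm across, 54 mm tall, origin at the centre of its underside.
- specimen: Bystander: round resin-mounted specimen, 38 mm across, 20 mm tall, behind the clamp, origin at the centre of its underside.
- small_specimen: Bystander: round resin-mounted specimen, 30 mm across, 15 mm tall, on the right of the worktop, origin at the centre of its underside.

How it is judged:
By the outcome, as a careful person would: the job done as asked, in the order asked, and still so for the second after the job is handed in, with the robot touching nothing.
It also fails if it takes over 64 s, if anything falls off the work surface, if the arm or the gripper's body presses on something with over 40 N, if the wrist force passes 120 N, or if a joint passes its speed limit or range.

## Working session

There is one attempt and no reset: what is moved stays moved. The work goes in short steps, Python scripts to look and compute and a tool call to move; the robot and the scene stay as the last step left them, time stands still between calls to the robot, and variables do not carry over. Pictures are saved under pics/ and viewed, at most 10 in all, crops included, and the job is handed in when it is done.

Besides the shell and the picture viewer there is one more tool, called after "Call:" as a command line: name --argument value ..., lists and objects as JSON in quotes. step_arm: Moves the arm, as the interface text tells. Its arguments: {"type":"object","properties":{"xyz":{"type":"array","items":{"type":"array","items":{"type":"number"}}},"delta_rot":{"type":"array","items":{"type":"array","items":{"type":"number"}}},"grip":{"type":"number"}},"required":["xyz","delta_rot"]}

```bash
ls; mkdir -p pics; python3 - <<'E'
from rig import sensors, optics
import cv2, numpy as np
print(sensors.state())
ims=[]
for n in("scene","side"):
    p,d=optics.snapshot(n); c=optics.camera_params(n)
    np.savez(f"{n}.npz",p=p,d=d,K=c["K"],T=c["cam_to_world"])
    print(n,np.round(c["K"],1).tolist(),np.round(c["cam_to_world"],3).tolist())
    cv2.imwrite(f"pics/{n}0.png",p[...,::-1])
E
```

```text
pics
{'t': 0.0, 'qpos': array([-1.45013727e+00,  2.45820482e-01,  1.55897184e+00,  3.79258889e-05,
        1.33867947e+00, -1.74101841e-01]), 'qd': array([-0.00174022, -0.00216737, -0.00183836, -0.00037542, -0.00141302,
        0.00122021]), 'joint_torque': array([-3.36598432e-04, -4.15835273e+01, -3.14601660e+01,  6.85367757e-02,
        3.32166965e-02, -1.40302091e-04]), 'ee_pos': array([ 0.18878063, -0.6214245 ,  0.22936388]), 'tcp_rot': array([ 9.89159352e-01,  1.46843090e-01,  4.35472760e-05, -9.38739780e-04]), 'contact_force': array([-0.88671916,  0.58304718,  0.04591548]), 'ft_torque': array([ 0.03895768, -0.01401998, -0.01622749]), 'gripper_force': 0.0, 'gripper_width': 0.09401976616539566}
scene [[487.2, 0.0, 259.8], [0.0, 487.2, 196.5], [0.0, 0.0, 1.0]] [[-0.627, -0.477, 0.615, -0.233], [-0.779, 0.404, -0.48, 0.633], [-0.019, -0.78, -0.625, 0.937], [0.0, 0.0, 0.0, 1.0]]
side [[352.2, 0.0, 256.3], [0.0, 352.2, 190.9], [0.0, 0.0, 1.0]] [[1.0, 0.0, -0.009, 0.595], [0.007, -0.604, 0.797, -0.809], [-0.006, -0.797, -0.604, 0.683], [0.0, 0.0, 0.0, 1.0]]
```

View pics/scene0.png

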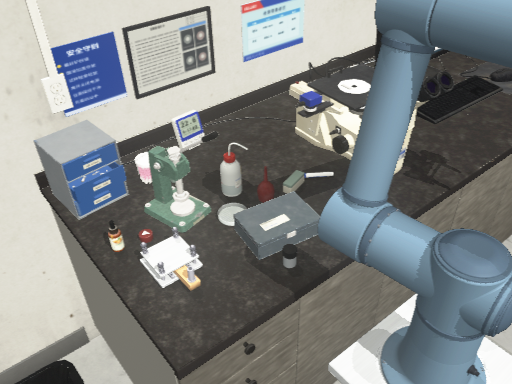

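View pics/side0.png

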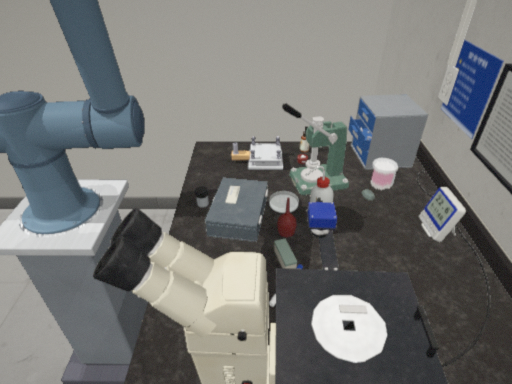

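The scene view shows the clamp near (172,258), the wedge tail near (190,280) and the lens can near (290,257). The side view shows the clamp at (266,155), the wedge at (241,155) and the can at (202,197). Next I'll project these to world positions.

```bash
cat > h.py <<'E'
import numpy as np, cv2
def ray(K,T,u,v,z):
    d=T[:3,:3]@np.linalg.solve(K,[u,v,1.]); o=T[:3,3]
    return o+d*(z-o[2])/d[2]
def cloud(p,d,K,T):
    v,u=np.mgrid[:d.shape[0],:d.shape[1]]
    c=np.stack([(u-K[0,2])/K[0,0]*d,(v-K[1,2])/K[1,1]*d,d],-1)
    return c@T[:3,:3].T+T[:3,3]
def wood(p,lo=(10,80,90),hi=(24,255,255)):
    return cv2.inRange(cv2.cvtColor(p,cv2.COLOR_RGB2HSV),lo,hi)>0
E
python3 - <<'E'
from h import *
for n,(u0,u1,v0,v1) in(("scene",(125,215,225,300)),("side",(225,290,130,175))):
    f=np.load(n+".npz"); W=cloud(f["p"],f["d"],f["K"],f["T"])
    m=np.zeros(f["d"].shape,bool); m[v0:v1,u0:u1]=1
    m&=f["d"]>0
    w=m&wood(f["p"]); P=W[w]
    print(n,"wood",w.sum(),np.percentile(P,[2,50,98],axis=0).round(3).tolist())
    c=m&(W[...,2]>.035)&(W[...,2]<.1); P=W[c]
    print("above",c.sum(),np.percentile(P,[1,50,99],axis=0).round(3).tolist())
    t=m&(W[...,2]>.06)&(W[...,2]<.09)
    k,l,s,ce=cv2.connectedComponentsWithStats(t.astype(np.uint8))
    for i in range(1,k):
        if s[i,4]>3: print(s[i].tolist(),W[l==i].mean(0).round(3),W[l==i][:,2].max().round(3))
    S=255 and cv2.resize(f["p"][v0:v1,u0:u1],None,fx=5,fy=5,interpolation=cv2.INTER_CUBIC)
    cv2.imwrite(f"pics/{n}crop.png",S[...,::-1])
f=np.load("scene.npz");W=cloud(f["p"],f["d"],f["K"],f["T"])
for u,v in((290,246),(290,265),(147,235),(116,240),(280,225)):print(u,v,W[v,u].round(3))
E
```

```text
scene wood 204 [[0.496, 0.247, -0.0], [0.525, 0.279, 0.031], [0.567, 0.288, 0.038]]
above 1636 [[0.502, 0.219, 0.035], [0.608, 0.275, 0.042], [0.67, 0.328, 0.076]]
[171, 227, 7, 6, 30] [0.659 0.227 0.069] 0.078
[140, 242, 7, 7, 34] [0.66  0.319 0.069] 0.076
[189, 245, 6, 7, 31] [0.571 0.229 0.07 ] 0.079
[157, 262, 7, 7, 36] [0.572 0.32  0.07 ] 0.078
[187, 267, 7, 8, 47] [0.508 0.274 0.07 ] 0.078
side wood 145 [[0.49, 0.253, -0.002], [0.53, 0.26, 0.029], [0.555, 0.348, 0.038]]
above 703 [[0.502, 0.214, 0.035], [0.604, 0.266, 0.043], [0.669, 0.327, 0.076]]
[251, 136, 5, 5, 15] [0.573 0.315 0.07 ] 0.077
[276, 136, 4, 6, 16] [0.66  0.314 0.07 ] 0.075
[233, 142, 5, 6, 25] [0.51  0.267 0.07 ] 0.077
[251, 149, 4, 6, 17] [0.571 0.222 0.069] 0.076
[277, 149, 4, 6, 18] [0.66  0.221 0.07 ] 0.078
290 246 [0.429 0.023 0.053]
290 265 [0.41  0.038 0.008]
147 235 [0.74  0.273 0.019]
116 240 [0.752 0.355 0.042]
280 225 [ 0.501 -0.006  0.059]
```

View pics/scenecrop.png

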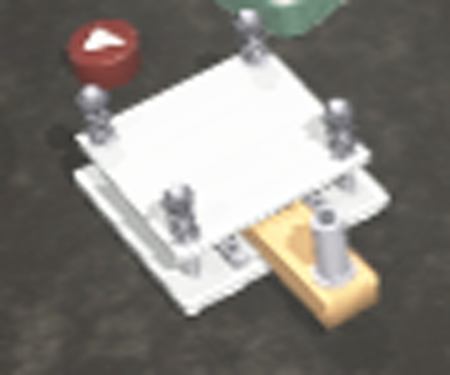

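The crop shows the plate, four posts, the red specimen behind the clamp, and the wedge with its sleeve top at crop (325,215). Next I'll map the table edges and free space.

```bash
python3 - <<'E'
from h import *
xs=np.arange(.30,.80,.02); ys=np.arange(.48,-.14,-.02)
H=np.full((len(ys),len(xs)),-9.)
for n in("scene","side"):
    f=np.load(n+".npz"); W=cloud(f["p"],f["d"],f["K"],f["T"])
    P=W[(f["d"]>0)]; P=P[(P[:,2]<.35)]
    i=np.round((.48-P[:,1])/.02).astype(int); j=np.round((P[:,0]-.30)/.02).astype(int)
    ok=(i>=0)&(i<len(ys))&(j>=0)&(j<len(xs))
    np.maximum.at(H,(i[ok],j[ok]),P[ok,2])
print("y\\x  "+" ".join(f"{int(round(x*100)):3d}" for x in xs))
for i,y in enumerate(ys): print(f"{y:5.2f} "+" ".join("  ?" if h<-5 else " --" if h<-.03 else f"{int(round(h*1000)):3d}" for h in H[i]))
f=np.load("side.npz")
E
```

```text
y\x   30  32  34  36  38  40  42  44  46  48  50  52  54  56  58  60  62  64  66  68  70  72  74  76  78
 0.48   ?   ?   ?   ?   ?   ?   ?   ?   ?   ?   ?   ?   ?   ?   ?   ?   ?   ?   ?   ?   ?   ?   ?   ?   ?
 0.46   ?   ?   ?   ?   ?   ?   ?   ?   ?   ?   ?   ?   ?   ?   ?   ?   ?   ?   ?   ?   ?   ?   ?   ?   ?
 0.44   ?   ?   ?   ?   ?   ?   ?   ?   ?   ?   ?   ?   ?   ?   ?   ?   ?   ?   ?   ?   ?   ?   ?   ?   ?
 0.42   ?   ?   2   3   2   3   3   3   3   3   4   2   4   4   2   3   1   3   4   4   3   3   4   4   2
 0.40   ?   ?   2   3   4   4   3   4   4   4   5   3   4   4   4   3   5   3   4   5   3   4   3   5   4
 0.38   ?   ?   2   4   4   3   3   3   4   3   3   3   4   5   3   4   3   3   3   2   4   4   4   4   3
 0.36   ?   ?   2   4   4   4   4   3   4   4   4   2   3   3   5   3   4   3   3   5   3   4  63 100  96
 0.34   ?   ?   3   3   3   4   3   3   3   4   4   3   4  16  16  16  15  16  14  11   4   4  56 101  56
 0.32   ?   ?   5   5   4   4   4   4   4   4   4   4   3  75  78  46  46  47  76  42   3   4   3  32   4
 0.30   ?   ?   3   4   4   5   3   3   3
[... 1590 characters left out ...]
  63  64  64  63  63  63  63  59  16  15  13  16   9  85 111 107
-0.02   ?   ?   2   3   4   4   3   5  63  63  64  65  64  63  64  63   3   2  16  15   3   4 137 139 140
-0.04   ?   ?   1   4   3   4   2   4  63  64  64  65  64  62  62  63   2   4   ?   3   2   2 186 184 141
-0.06   ?   ?   2   3   4   3   3   3  63  63  63  64  65  62  63  62   2   2  47  41   3 182 185 139 134
-0.08   ?   ?   2   4   3   3   3   2  63  64  63  63  63  64  63  63   3  53 122 113   2   2   3  95   0
-0.10   ?   ?   2   5   3   3   3   4  64  63  63  63  64  63  62  62   3  52 123 120  49   4   3   1   2
-0.12   ?   ?  -8   2   3   2   2  50  61  62  62  62  63  64  62  60   2  41  61  60   2   3   3   2   3
```

```bash
python3 - <<'E'
from h import *
xs=np.arange(.10,.80,.04); ys=np.arange(.1,-.9,-.04)
H=np.full((len(ys),len(xs)),-9.)
for n in("scene","side"):
    f=np.load(n+".npz"); W=cloud(f["p"],f["d"],f["K"],f["T"])
    P=W[(f["d"]>0)]; P=P[(P[:,2]<.9)]
    i=np.round((.1-P[:,1])/.04).astype(int); j=np.round((P[:,0]-.10)/.04).astype(int)
    ok=(i>=0)&(i<len(ys))&(j>=0)&(j<len(xs))
    np.maximum.at(H,(i[ok],j[ok]),P[ok,2])
print("y\\x  "+" ".join(f"{int(round(x*100)):3d}" for x in xs))
for i,y in enumerate(ys): print(f"{y:5.2f} "+" ".join("  ?" if h<-5 else " --" if h<-.03 else f"{int(round(h*1000)):3d}" for h in H[i]))
from scipy.spatial.transform import Rotation as R
print(R.from_quat([9.89159352e-01,1.46843090e-01,4.35e-05,-9.387e-04]).as_matrix().round(3))
E
```

```text
y\x   10  14  18  22  26  30  34  38  42  46  50  54  58  62  66  70  74  78
 0.10   5 291 310 318 321   ?   3   4   5  52  62  56   5   5 301 295 258 229
 0.06 328 332 356 400 399 316   4   4  56  63  64  63  65  64 308 296 250  25
 0.02 335 335 473 566 565 324   4   4  59  63  65  64  64  63   5  17   5   5
-0.02 706 712 713 706 699 691   3   4   4  63  65  65  64  62  16  16 186 180
-0.06 724 719 711 638 573   ?   4   4   4  64  65  65  63  62  62 177 186 165
-0.10   4   3   ? 575 575   ?   5   3   3  64  63  64  64   4 123  62   3   2
-0.14   4   3   ?   ?   ?   ? -24   3   2  32  62  63  62  35  41   3   3   4
-0.18   1   1   ?   ?   ?   ?   ?  --   3   3   3   4   4  39  40   4   4   4
-0.22   ?   ?   ?   ?   ?   ?   ?  --  --   ?   ?   3   6   4  40  38   4   4
-0.26   ?   ?   ?   ?   ?   ?  --  --   ?   ?   ?   3   5   4  38 255 246   4
-0.30   ?   ?   ?   ?   ?   ?   ?  --   ?   ?   ?   1   3  16  19 263 262   6
-0.34   ?   ?   ?   ?   ?   ?   3   4   ?   ?   ?   ?   4  18   4 261 263   4
-0.38   ?   ?   ?   ?   ?   ?   3   3   6   0   ?   ?   0  79 196 206 206 148
-0.42   ?
[... 299 characters left out ...]
222
-0.58   ?   ?   ?   ?   ?   ?   4   5   3   3   4   4   ? 219 220 221 221 219
-0.62   ?   ?   ?   ?   ?   ?   2   7   3   3   5   4   0   ? 219   ? 220 220
-0.66   ?   ?   ?   ?   ?   ?   3   3   4   4   5   4   4   ?   ?   ? 219 218
-0.70   ?   ?   ?   ?   ?   ?   2   5   3   6   4   3   5   0   ?   ?   ? 212
-0.74   ?   ?   ?   ?   ?   ?   3   6   3   3   5   4   4   4   ?   ?   ?   ?
-0.78   ?   ?   ?   ?   ?   ?   4   6   4   3   5   5   6   4   1   ?   ?   ?
-0.82  --  --   ?   ?   ?   ?   5   3   4   3   4   3   6   4   5   ?   ?   ?
-0.86  --  --   ?   ?   ?   ?   3   4   4   6   5   4  14  23  27  28   ?   ?
[[ 0.957  0.291 -0.   ]
 [ 0.291 -0.957  0.002]
 [ 0.    -0.002 -1.   ]]
```

Free corridor found: table edge at x≈0.335, and the microscope (up to 0.375 m) is at x≥0.36, y −0.40 to −0.56. I'll rise first, then swing across.

Call:
step_arm --xyz '[[0, 0, -60], [0, 0, -120], [35, -48, -150], [70, -97, -150], [105, -145, -150], [140, -194, -150], [175, -242, -150], [210, -290, -150]]' --delta_rot '[[0, 0, 0], [0, 0, 0], [0, 0, 0], [0, 0, 0], [0, 0, 0], [0, 0, 0], [0, 0, 0], [0, 0, 0]]' --grip 50

```text
t: 1.1
ee_pos: [0.3057, -0.2815, 0.38]
tcp_rot: [0.989, 0.147, 0.0, -0.0]
contact_force: [-0.1, 0.3, 0.6]
gripper_width: 0.05
gripper_force: 0.0
```

Call:
step_arm --xyz '[[30, -50, 0], [60, -100, 0], [92, -150, 0], [124, -200, 0], [155, -250, 0], [186, -300, 0], [217, -350, 0], [248, -400, 0]]' --delta_rot '[[0, 0, 0], [0, 0, 0.05], [0, 0, 0.1], [0, 0, 0.15], [0, 0, 0.2], [0, 0, 0.25], [0, 0, 0.297], [0, 0, 0.297]]'

```text
t: 2.1
ee_pos: [0.4265, 0.1735, 0.3802]
tcp_rot: [1.0, -0.001, 0.0, 0.0]
contact_force: [0.7, -0.8, -0.4]
gripper_width: 0.0496
gripper_force: 0.0
```

Call:
step_arm --xyz '[[15, -20, 35], [31, -39, 72], [47, -58, 108], [62, -78, 144], [78, -97, 180], [78, -97, 180], [78, -97, 180]]' --delta_rot '[[0, 0, 0], [0, 0, 0], [0, 0, 0], [0, 0, 0], [0, 0, 0], [0, 0, 0], [0, 0, 0]]'

```text
t: 2.98
ee_pos: [0.505, 0.2679, 0.2015]
tcp_rot: [1.0, -0.001, 0.0, -0.0]
contact_force: [-0.1, 1.1, -0.6]
gripper_width: 0.05
gripper_force: 0.0
```

```bash
python3 - <<'E'
from rig import sensors, optics
from h import *
c=optics.camera_params("wrist"); s=sensors.state()
p,d=optics.snapshot("wrist"); K,T=c["K"],np.array(c["cam_to_world"])
np.savez("w1.npz",p=p,d=d,K=K,T=T)
cv2.imwrite("pics/w1.png",p[...,::-1])
print(s["ee_pos"],s["qpos"].round(2),T.round(3).tolist(),K.round(1).tolist())
W=cloud(p,d,K,T); 
t=(d>0)&(W[...,2]>.062)&(W[...,2]<.09)
k,l,st,ce=cv2.connectedComponentsWithStats(t.astype(np.uint8))
for i in range(1,k):
    if st[i,4]>30: print(st[i].tolist(),np.median(W[l==i],0).round(4),W[l==i].min(0).round(3),W[l==i].max(0).round(3))
w=wood(p)&(d>0)&(W[...,2]>.02)&(W[...,2]<.05)
print(w.sum(),np.percentile(W[w],[1,50,99],axis=0).round(4).tolist())
E
```

```text
[0.50500627 0.26793152 0.201544  ] [ 0.29  0.09  1.79 -0.    1.26  1.86] [[-0.002, -0.969, -0.247, 0.576], [-1.0, 0.002, 0.001, 0.269], [-0.001, 0.247, -0.969, 0.355], [0.0, 0.0, 0.0, 1.0]] [[299.7, 0.0, 253.9], [0.0, 299.7, 192.2], [0.0, 0.0, 1.0]]
[187, 5, 20, 22, 314] [0.6589 0.3175 0.0707] [0.652 0.31  0.063] [0.668 0.326 0.077]
[294, 6, 19, 21, 312] [0.6582 0.227  0.0707] [0.652 0.219 0.062] [0.667 0.234 0.078]
[192, 112, 17, 18, 233] [0.5727 0.3182 0.0707] [0.565 0.311 0.066] [0.58  0.327 0.077]
[291, 113, 17, 17, 230] [0.5717 0.2277 0.0708] [0.564 0.22  0.068] [0.579 0.235 0.077]
[242, 177, 17, 18, 231] [0.5109 0.2729 0.0734] [0.503 0.265 0.062] [0.518 0.281 0.076]
1235 [[0.4971, 0.2582, 0.0315], [0.5359, 0.2733, 0.035], [0.5608, 0.2875, 0.0369]]
```

View pics/w1.png

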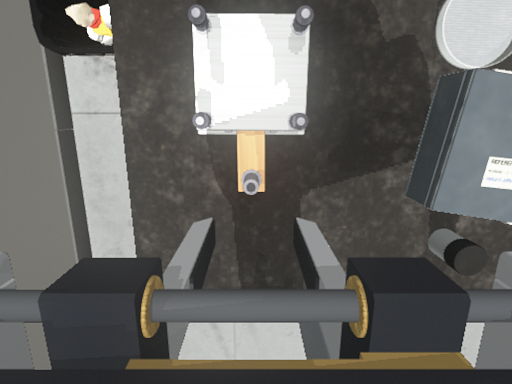

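The wrist view shows the pin at (250,180), sitting between the open fingers in y. The wedge runs straight into the clamp, and the can is well to the right at (455,250). I'll descend onto the sleeve.

Call:
step_arm --xyz '[[6, -4, 40], [6, -4, 80], [6, -4, 110], [6, -4, 125], [6, -4, 134], [6, -4, 134], [6, -4, 134]]' --delta_rot '[[0, 0, 0], [0, 0, 0], [0, 0, 0], [0, 0, 0], [0, 0, 0], [0, 0, 0], [0, 0, 0]]'

```text
t: 3.9
ee_pos: [0.5118, 0.2724, 0.0678]
tcp_rot: [1.0, -0.001, 0.001, -0.0]
contact_force: [0.2, -0.5, -0.3]
gripper_width: 0.0502
gripper_force: 0.0
```

Aligned to under 1 mm. Now I'll close on the sleeve.

Call:
step_arm --xyz '[[0, 0, 1], [0, 0, 1], [0, 0, 1], [0, 0, 1], [0, 0, 1], [0, 0, 1]]' --delta_rot '[[0, 0, 0], [0, 0, 0], [0, 0, 0], [0, 0, 0], [0, 0, 0], [0, 0, 0]]' --grip 0

```text
t: 4.65
ee_pos: [0.5108, 0.272, 0.0654]
tcp_rot: [1.0, -0.001, -0.0, 0.0]
contact_force: [0.2, -0.6, 0.4]
gripper_width: 0.0152
gripper_force: 30.0
```

Call:
step_arm --xyz '[[0, 5, 0], [0, 9, 0], [-1, 0, 0], [-1, -9, 0], [-2, 0, 0], [-2, 9, 0], [-3, 0, 0], [-3, -9, 0]]' --delta_rot '[[0, 0, 0], [0, 0, 0], [0, 0, 0], [0, 0, 0], [0, 0, 0], [0, 0, 0], [0, 0, 0], [0, 0, 0]]'

```text
t: 5.65
ee_pos: [0.5081, 0.281, 0.0655]
tcp_rot: [1.0, -0.001, 0.0, 0.0]
contact_force: [2.4, -1.5, -2.3]
gripper_width: 0.0154
gripper_force: 30.0
```

Call:
step_arm --xyz '[[0, 9, 0], [-1, 18, 0], [-1, 9, 0], [-2, 0, 0], [-3, 9, 0], [-3, 18, 0], [-4, 9, 0], [-5, 0, 0]]' --delta_rot '[[0, 0, 0], [0, 0, 0], [0, 0, 0], [0, 0, 0], [0, 0, 0], [0, 0, 0], [0, 0, 0], [0, 0, 0]]'

```text
t: 6.65
ee_pos: [0.5037, 0.2811, 0.0657]
tcp_rot: [1.0, -0.001, 0.001, 0.0]
contact_force: [7.1, -2.0, -4.3]
gripper_width: 0.0154
gripper_force: 30.0
```

```bash
cat > look.py <<'E'
from rig import sensors, optics
from h import *
import sys
c=optics.camera_params("wrist"); s=sensors.state()
p,d=optics.snapshot("wrist"); K,T=c["K"],np.array(c["cam_to_world"])
cv2.imwrite(f"pics/{sys.argv[1]}.png",p[...,::-1])
W=cloud(p,d,K,T)
t=(d>0)&(W[...,2]>.062)&(W[...,2]<.082)&(W[...,0]>.55)
k,l,st,ce=cv2.connectedComponentsWithStats(t.astype(np.uint8))
for i in range(1,k):
    if st[i,4]>60: print("post",st[i].tolist(),((W[l==i].min(0)+W[l==i].max(0))/2).round(4))
w=wood(p)&(d>0)&(W[...,2]>-.01)&(W[...,2]<.06)
if w.any(): print("wood",w.sum(),np.percentile(W[w],[1,50,99],axis=0).round(4).tolist())
pl=(d>0)&(abs(W[...,0]-.615)<.025)&(abs(W[...,1]-.272)<.03)
print("plate z",np.median(W[pl][:,2]).round(4) if pl.any() else None, s["ee_pos"].round(4),s["contact_force"].round(1),s["t"])
E
python3 look.py w2
```

```text
post [163, 105, 34, 34, 862] [0.5724 0.3186 0.0716]
post [349, 107, 35, 33, 892] [0.5714 0.2269 0.0696]
wood 3820 [[0.3673, 0.2604, -0.0009], [0.5369, 0.2783, 0.0345], [0.5611, 0.2965, 0.0365]]
plate z 0.0409 [0.5037 0.2811 0.0657] [ 7.1 -2.  -4.3] 6.65
```

The clamp hasn't moved (posts within 0.3 mm). I'll continue at about 1 mm per half swing.

Call:
step_arm --xyz '[[0, 9, 0], [0, 18, 0], [-1, 9, 0], [-1, 0, 0], [-2, 9, 0], [-2, 18, 0], [-3, 9, 0], [-3, 0, 0]]' --delta_rot '[[0, 0, 0], [0, 0, 0], [0, 0, 0], [0, 0, 0], [0, 0, 0], [0, 0, 0], [0, 0, 0], [0, 0, 0]]'

```text
t: 7.7
ee_pos: [0.4999, 0.2812, 0.0654]
tcp_rot: [1.0, -0.001, -0.0, 0.0]
contact_force: [1.4, -2.2, -0.8]
gripper_width: 0.0152
gripper_force: 30.0
```

Call:
step_arm --xyz '[[-1, 9, 0], [-1, 18, 0], [-2, 9, 0], [-2, 0, 0], [-3, 9, 0], [-3, 18, 0], [-4, 9, 0], [-4, 0, 0]]' --delta_rot '[[0, 0, 0], [0, 0, 0], [0, 0, 0], [0, 0, 0], [0, 0, 0], [0, 0, 0], [0, 0, 0], [0, 0, 0]]'

```text
t: 8.7
ee_pos: [0.4958, 0.2813, 0.0655]
tcp_rot: [1.0, -0.001, -0.0, 0.0]
contact_force: [1.6, -0.8, -1.8]
gripper_width: 0.0151
gripper_force: 30.0
```

```bash
python3 look.py w3
```

```text
post [161, 88, 35, 35, 900] [0.5722 0.3186 0.0717]
post [351, 89, 36, 35, 933] [0.5716 0.227  0.0698]
wood 4454 [[0.3594, 0.2604, -0.0009], [0.5331, 0.2785, 0.0339], [0.5617, 0.296, 0.0365]]
plate z 0.0398 [0.4958 0.2813 0.0655] [ 1.6 -0.8 -1.8] 8.7
```

Call:
step_arm --xyz '[[-1, 9, 0], [-1, 18, 0], [-2, 9, 0], [-2, 0, 0], [-3, 9, 0], [-4, 18, 0], [-4, 9, 0], [-5, 0, 0]]' --delta_rot '[[0, 0, 0], [0, 0, 0], [0, 0, 0], [0, 0, 0], [0, 0, 0], [0, 0, 0], [0, 0, 0], [0, 0, 0]]'

```text
t: 9.75
ee_pos: [0.4909, 0.2815, 0.0655]
tcp_rot: [1.0, -0.001, -0.0, -0.0]
contact_force: [2.1, -0.7, -1.1]
gripper_width: 0.0152
gripper_force: 30.0
```

Call:
step_arm --xyz '[[-1, 9, 0], [-1, 18, 0], [-2, 9, 0], [-2, 0, 0], [-3, 9, 0], [-4, 18, 0], [-4, 9, 0], [-5, 0, 0]]' --delta_rot '[[0, 0, 0], [0, 0, 0], [0, 0, 0], [0, 0, 0], [0, 0, 0], [0, 0, 0], [0, 0, 0], [0, 0, 0]]'

```text
t: 10.75
ee_pos: [0.4859, 0.2816, 0.0655]
tcp_rot: [1.0, -0.001, 0.0, -0.0]
contact_force: [-0.1, -0.4, -1.5]
gripper_width: 0.0155
gripper_force: 30.0
```

```bash
python3 look.py w4
```

```text
post [160, 65, 36, 37, 951] [0.5724 0.3186 0.0715]
post [353, 67, 36, 36, 983] [0.5714 0.2271 0.0695]
wood 5281 [[0.3496, 0.2594, -0.0009], [0.5282, 0.2775, 0.0331], [0.5614, 0.2957, 0.0364]]
plate z 0.0394 [0.4859 0.2816 0.0655] [-0.1 -0.4 -1.5] 10.75
```

Call:
step_arm --xyz '[[-1, 9, 0], [-2, 18, 0], [-3, 9, 0], [-4, 0, 0], [-5, 9, 0], [-6, 16, 0], [-8, 9, 0], [-10, 9, 0]]' --delta_rot '[[0, 0, 0], [0, 0, 0], [0, 0, 0], [0, 0, 0], [0, 0, 0], [0, 0, 0], [0, 0, 0], [0, 0, 0]]'

```text
t: 11.8
ee_pos: [0.4757, 0.2725, 0.0655]
tcp_rot: [1.0, -0.001, 0.0, -0.0]
contact_force: [0.2, 0.9, -0.8]
gripper_width: 0.0155
gripper_force: 30.0
```

```bash
python3 look.py w5
```

```text
post [139, 41, 36, 38, 1031] [0.5724 0.3185 0.0698]
post [336, 43, 36, 38, 1032] [0.5714 0.2271 0.0696]
wood 6089 [[0.4841, 0.2533, -0.0006], [0.5246, 0.271, 0.0322], [0.5618, 0.2868, 0.0365]]
plate z 0.0394 [0.4757 0.2725 0.0655] [ 0.2  0.9 -0.8] 11.8
```

View pics/w5.png

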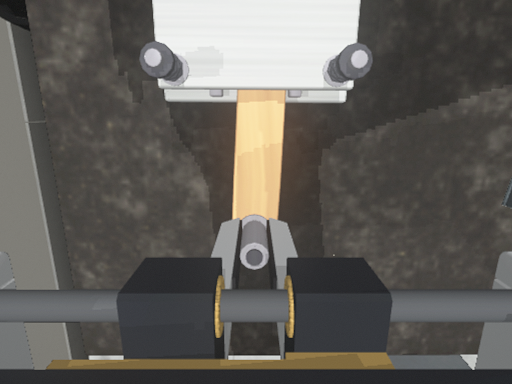

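The wrist view shows the wedge straight and gripped at (255,250), the clamp at its place and 35 mm withdrawn. The plate is down (z≈39.4 mm, unchanged). I'll draw it straight out.

Call:
step_arm --xyz '[[-4, 0, 0], [-9, 0, 0], [-14, 0, 0], [-20, 0, 0], [-26, 0, 0], [-31, 0, 0], [-36, 0, 0], [-36, 0, 0]]' --delta_rot '[[0, 0, 0], [0, 0, 0], [0, 0, 0], [0, 0, 0], [0, 0, 0], [0, 0, 0], [0, 0, 0], [0, 0, 0]]'

```text
t: 12.85
ee_pos: [0.4395, 0.2723, 0.0654]
tcp_rot: [1.0, -0.001, -0.0, 0.0]
contact_force: [0.4, 0.5, -1.1]
gripper_width: 0.0157
gripper_force: 30.0
```

Call:
step_arm --xyz '[[-6, 0, 0], [-12, 0, 0], [-18, 0, 0], [-24, 0, 0], [-30, 0, 0], [-36, 0, 0], [-40, 0, 0], [-40, 0, 0]]' --delta_rot '[[0, 0, 0], [0, 0, 0], [0, 0, 0], [0, 0, 0], [0, 0, 0], [0, 0, 0], [0, 0, 0], [0, 0, 0]]'

```text
t: 13.85
ee_pos: [0.3996, 0.2724, 0.0655]
tcp_rot: [1.0, -0.001, -0.0, 0.0]
contact_force: [0.1, 0.3, -0.3]
gripper_width: 0.0156
gripper_force: 30.0
```

```bash
python3 look.py w6
```

```text
wood 4452 [[0.4087, 0.2353, -0.0021], [0.4667, 0.2499, -0.0005], [0.514, 0.2956, 0.0351]]
plate z None [0.3996 0.2724 0.0655] [ 0.1  0.3 -0.3] 13.85
```

View pics/w6.png

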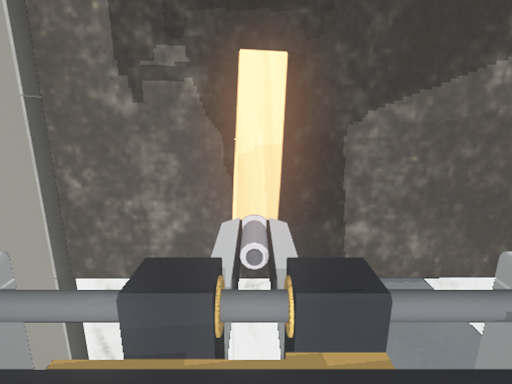

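The wedge is fully clear and still straight (tip at (262,52)). I'll move it right to about (0.375, 0.12).

Call:
step_arm --xyz '[[-6, 8, 0], [-12, 24, 0], [-20, 46, 0], [-24, 70, 0], [-24, 95, 0], [-24, 118, 0], [-24, 138, 0], [-24, 150, 0]]' --delta_rot '[[0, 0, 0], [0, 0, 0], [0, 0, 0], [0, 0, 0], [0, 0, 0], [0, 0, 0], [0, 0, 0], [0, 0, 0]]'

```text
t: 14.9
ee_pos: [0.375, 0.1212, 0.0653]
tcp_rot: [1.0, -0.002, -0.0, 0.0]
contact_force: [0.5, 0.5, -1.0]
gripper_width: 0.0154
gripper_force: 30.0
```

Call:
step_arm --xyz '[[0, 0, 0], [0, 0, 4], [0, 0, 8], [0, 0, 11]]' --delta_rot '[[0, 0, 0], [0, 0, 0], [0, 0, 0], [0, 0, 0]]'

```text
t: 15.4
ee_pos: [0.3752, 0.1228, 0.054]
tcp_rot: [1.0, -0.001, -0.0, -0.0]
contact_force: [0.1, -0.8, -2.5]
gripper_width: 0.015
gripper_force: 30.0
```

```bash
python3 look.py w7; python3 - <<'E'
from rig import optics
from h import *
p,d=optics.snapshot("scene");c=optics.camera_params("scene")
cv2.imwrite("pics/s7.png",p[...,::-1])
W=cloud(p,d,np.array(c["K"]),np.array(c["cam_to_world"]))
w=wood(p)&(d>0)&(W[...,0]>.3)&(W[...,0]<.55)&(W[...,1]>0)&(W[...,1]<.3)&(W[...,2]>.012)&(W[...,2]<.06)
print(w.sum(),np.percentile(W[w],[2,50,98],axis=0).round(4).tolist())
E
```

```text
wood 3736 [[0.3852, 0.0905, -0.002], [0.4432, 0.1334, -0.0004], [0.4881, 0.1466, 0.0237]]
plate z None [0.3752 0.1228 0.054 ] [ 0.1 -0.8 -2.5] 15.4
162 [[0.361, 0.1099, 0.0123], [0.3947, 0.1312, 0.0211], [0.4331, 0.1401, 0.027]]
```

View pics/w7.png

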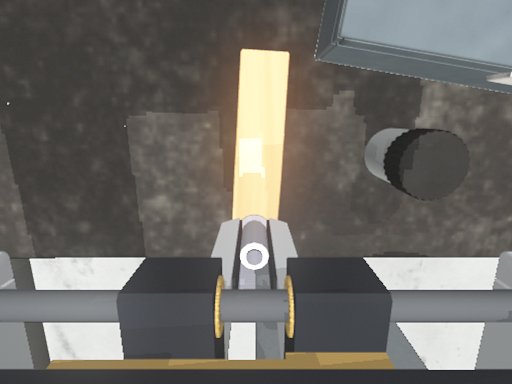

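The wedge hangs straight, clear of the can (right, (425,160)) and box, about 5 mm above the top. I'll lower it to contact.

Call:
step_arm --xyz '[[0, 0, 1], [0, 0, 2], [0, 0, 3], [0, 0, 3.5], [0, 0, 4], [0, 0, 4]]' --delta_rot '[[0, 0, 0], [0, 0, 0], [0, 0, 0], [0, 0, 0], [0, 0, 0], [0, 0, 0]]'

```text
t: 16.25
ee_pos: [0.3755, 0.1225, 0.0505]
tcp_rot: [1.0, -0.001, 0.0, -0.0]
contact_force: [-0.3, 0.1, -1.0]
gripper_width: 0.0154
gripper_force: 30.0
```

Call:
step_arm --xyz '[[0, 0, 0.5], [0, 0, 1], [0, 0, 1], [0, 0, 1]]' --delta_rot '[[0, 0, 0], [0, 0, 0], [0, 0, 0], [0, 0, 0]]'

```text
t: 16.75
ee_pos: [0.3756, 0.1224, 0.0496]
tcp_rot: [1.0, -0.001, -0.0, 0.0]
contact_force: [-1.8, -0.9, 3.5]
gripper_width: 0.015
gripper_force: 30.0
```

Touchdown (3.5 N). I'll release, let it settle and rise straight up.

Call:
step_arm --xyz '[[0, 0, 0], [0, 0, 0], [0, 0, 0], [0, 0, 0], [0, 0, 0]]' --delta_rot '[[0, 0, 0], [0, 0, 0], [0, 0, 0], [0, 0, 0], [0, 0, 0]]' --grip 40

```text
t: 17.38
ee_pos: [0.3755, 0.1225, 0.0494]
tcp_rot: [1.0, -0.001, 0.0, 0.0]
contact_force: [0.6, -0.9, 0.1]
gripper_width: 0.04
gripper_force: 0.0
```

Call:
step_arm --xyz '[[0, 0, -10], [0, 0, -30], [0, 0, -60], [0, 0, -100], [0, 0, -140], [0, 0, -180], [0, 0, -220], [0, 0, -220]]' --delta_rot '[[0, 0, 0], [0, 0, 0], [0, 0, 0], [0, 0, 0], [0, 0, 0], [0, 0, 0], [0, 0, 0], [0, 0, 0]]'

```text
t: 18.38
ee_pos: [0.3772, 0.1225, 0.2736]
tcp_rot: [1.0, -0.001, 0.004, -0.0]
contact_force: [-0.5, -0.1, -0.6]
gripper_width: 0.0397
gripper_force: 0.0
```

```bash
python3 look.py w8
```

```text
post [63, 0, 17, 8, 94] [0.5678 0.3188 0.0685]
post [150, 0, 15, 8, 95] [0.5669 0.2268 0.0685]
wood 429 [[0.3596, 0.0971, -0.0022], [0.4227, 0.1114, 0.0103], [0.4871, 0.1391, 0.0206]]
plate z None [0.3772 0.1225 0.2736] [-0.5 -0.1 -0.6] 18.375
```

View pics/w8.png

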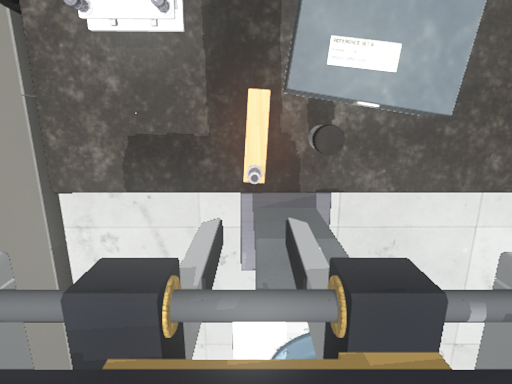

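The wrist view shows the wedge lying flat, pin up at (255,175), about 0.1 m from the clamp. One check of the clamp and can, then hand-in.

```bash
python3 - <<'E'
from rig import optics, workorder
from h import *
f=np.load("scene.npz"); p,d=optics.snapshot("scene")
W0=cloud(f["p"],f["d"],f["K"],f["T"]); W1=cloud(p,d,f["K"],f["T"])
ok=True
for nm,(u0,u1,v0,v1,z0,z1) in dict(posts=(135,200,225,272,.06,.085),plate=(150,185,240,265,.03,.055),can=(280,302,240,272,.02,.065),spec=(138,157,226,243,.012,.03)).items():
    r=[]
    for W in(W0,W1):
        P=W[v0:v1,u0:u1].reshape(-1,3); P=P[(P[:,2]>z0)&(P[:,2]<z1)]
        if nm in("posts","plate"): P=P[P[:,0]>.545]
        r.append(np.r_[P.mean(0),len(P)])
    print(nm,r[0].round(4),r[1].round(4)); ok&=np.abs((r[1]-r[0])[:2]).max()<.003
print(ok)
if ok: print(workorder.hand_in())
E
```

```text
posts [6.142e-01 2.769e-01 6.970e-02 1.310e+02] [6.137e-01 2.773e-01 6.970e-02 1.300e+02]
plate [6.222e-01 2.716e-01 4.190e-02 8.050e+02] [6.237e-01 2.707e-01 3.930e-02 7.850e+02]
can [4.254e-01 3.120e-02 4.240e-02 2.820e+02] [4.258e-01 3.100e-02 4.240e-02 2.800e+02]
spec [7.479e-01 2.754e-01 1.880e-02 1.230e+02] [7.482e-01 2.751e-01 1.880e-02 1.210e+02]
True
the job is handed in; nothing more can be done
None
```

The job is handed in at about 18 s: the wedge was worked free, the plate came down about 2.6 mm by camera, and the wedge lies flat, pin up, about 0.1 m from the clamp; the clamp, lens can and specimen behind the clamp had not moved, by camera, while the small specimen was not measured.

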